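# Draw the slotted plug out of its casting mould

### The job

Take the T-handled puller key from its wooden stand, put its foot down through the slot of the slotted plug in the one casting mould that has it, and give it a quarter turn so that it locks under the slot. Pull the plug straight up out of the mould with the key, set it upright on the middle of the white foam pad and let go, leaving the key standing in the plug.

Things in the scene. Friction and masses are not known exactly. Their poses are not given: they have to be found in the camera images.
- key_grip (a point): Centre of the loose puller key's handle: dark wooden bar 70 mm long (x), 16 thick (y), 26 high (z up). Below it a 12 mm steel rod ends in a steel cross-bar foot 44 x 14 mm, 8 thick, parallel to the handle, underside 98 mm below this point. 0.12 kg. It stands upright in a fixed wooden stand 74 x 44 mm, 50 high, foot on the floor (z = 12 mm) of a 52 x 22 mm well: lift it 40 mm or more to free it.
- plug: Slotted square grey steel plug 70 x 70 mm, 45 high, 0.2 to 0.4 kg. Origin: centre of underside, 5 mm above the bench at the start; z up. Slot in its top: 54 mm long (x), 26 wide (y), through a plate 8 mm thick; below is a hollow chamber 58 x 58 mm, 20 high, floor 17 mm above the origin. The key's foot passes when parallel to the slot; turned across it, either way, it catches under the plate.
- mould_slotted: Fixed square wooden mould 110 x 110 mm, 50 high, in whose 74 mm square hole the slotted plug sits loosely, top flush with the mould's. Origin: centre of underside, z up. A second mould of the same make holds a solid plug without a slot; the two may stand in either order.
- pad: White foam pad with a shallow hollow, about 145 x 135 mm, fixed on the bench; its flat bearing top is 9 mm above the bench. Origin: centre of its underside.

How it is judged:
On the way, in this order (a step that is already met when the one before it is completed fails the run):
1. the key's foot is inside the plug's chamber and turned across the slot (z of key_grip in the frame of plug below 0.13 m and horizontal distance between key_grip and plug below 0.03 m and angle between the x axis of key_grip and the x axis of plug, either way round above 0.8 rad), for 0.1 s.
2. the plug is out of the mould, upright and hanging on the key (height (world z) of plug above 0.052 m and angle between plug's own z axis and vertical below 0.35 rad and z of key_grip in the frame of plug below 0.135 m), for 0.1 s.
At the end, for the whole second after the job is handed in: The slotted plug stands upright (within 10 degrees) and at rest on the foam pad, its centre within 40 mm of the pad's centre, with the key still standing in it (its foot in the chamber, its handle within 60 mm of the plug's centre seen from above; it may lean) (horizontal distance between plug and pad below 0.04 m and height (world z) of plug below 0.016 m and angle between plug's own z axis and vertical below 0.17 rad and linear speed of plug below 0.02 m/s and z of key_grip in the frame of plug below 0.135 m and horizontal distance between key_grip and plug below 0.06 m); the robot touches nothing.
It also fails if it takes over 51 s, if anything falls off the work surface, if the arm or the gripper's body presses on something with over 40 N, if the wrist force passes 120 N, or if a joint passes its speed limit or range.

### The arm

A 6-joint arm with a two-finger parallel gripper is mounted at the origin on a cart in front of the work surface, level with it; the furniture and walls round the work are solid. World frame = base frame: x ahead of the robot, y to its left, z up, the work surface at z = 0. Lengths are in m, angles in rad, forces in N, time in s.
With the tool pointing down it reaches from about 0.375 to 0.9 m from the base axis. Payload 3.1 kg.
Tool frame: the origin (TCP) lies between the finger pads; the fingertips stand 14 mm ahead of it and the grasp point (between the pads) lies 5 mm behind it; z points along the fingers, x is the direction in which the jaws open and shut, and the axes are right-handed (so a half turn about z gives the same grasp; the last joint's range is limited). The gripper opens to 87 mm and grips with 3 to 60 N. Pads are 19 mm wide; open, the fingers measure 117 mm over their backs; the gripper's body (75 mm by 190 mm) begins 51 mm behind the grasp point.
Start: joints at [-1.446, 0.527, 1.433, -0, 1.181, -0.178], TCP at [0.187, -0.596, 0.237] pointing down, gripper open.
Joint ranges: [-3.08, 3.08], [-0.75, 2.2], [0.22, 2.44], [-1.43, 4.57], [0, 2.65], [-2.85, 2.85]. Speed limits (rad/s): [2.79, 2.79, 3.14, 3.14, 3.14, 3.14].

### API

Orientations are given as a rotation vector (axis times angle).
In Python, from bench import bot, cams, hand_in gives the robot as it stands. The module is installed in compiled form; this text tells all that it offers.
- The arm moves only by the tool move_arm, never from a script. Its argument "moves" is a list of rows, each a list of 3 entries, a list of its own where there are three numbers: the shift along the tool's x, y, z in m, then the turn about the tool's z in rad, then the opening, from -1 (shut) to 1 (fully open). A call has 1 to 12 rows; each row shifts and turns the commanded pose from where the row before left it, along the tool's axes as they then stand; what a row does not reach is not made up. A row lasts 1/8 s, in which the tool goes at most 62.5 mm and 10.7 degrees, less where a joint would pass 70% of its speed; a pose out of reach is approached as far as the arm can. A call is refused whole if a number of a shift passes 0.0625 or a number of a turn 0.188, either way. A call with a gripper value outside its range is refused whole. The fingers move at their own pace and stop on an object; "newtons" is the grip in N (left out, the last holds). Time passes only in rows, so rows that do not move let the fingers close. It gives the time, the measured TCP pose, the force and the opening at its end, in the units of the state.
- bot.read_state(): the state, without advancing time (a new reading comes with each control period).
- cams.read_camera(name): name is "scene" or "top" or "wrist"; returns a dict with "pixels" (400x640x3 uint8, red, green, blue), "z_map" (400x640 float32, m along the optical axis (not along the pixel's ray), 0 where there is no reading), "fx", "fy", "cx", "cy" (pixels), "eye" and "orientation" of the camera in the world; the wrist camera has in their place "tool_from_camera" (4x4, takes a point from camera to tool coordinates, whose origin is the TCP and whose axes are the tool frame's). Camera axes: x right, y up, looking along -z (the intrinsics and any distortion apply to the point x, -y, -z); pixel columns grow to the right and rows downward; lengths in m; the calibration is good to about 2 mm. A picture is of the moment at which its call begins: read the wrist's pose just before it.
- hand_in(): hands the job in, once; it reports no verdict.
The state is a dict: "time_s": time; "joint_pos": joint angles; "qvel": joint speeds; "effort": joint torques, N m; "eef_pos": TCP position; "orientation": TCP orientation; "ft_force": force on the tool from outside, world axes, zero at the start; "ft_torque": the same for the moment, N m; "finger_gap": finger opening in m.
Only numpy, scipy, OpenCV 4.12 (cv2) and the standard library are available. Lean on these libraries where they do the work, as an engineer would, in place of code of your own. Each camera call takes 0.05 s, during which the arm holds its last target. There are 200 camera calls.

## Working session

There is one attempt and no reset: what is moved stays moved. The work goes in short steps, Python scripts to look and compute and a tool call to move; the robot and the scene stay as the last step left them, time stands still between calls to the robot, and variables do not carry over. Pictures are saved under pics/ and viewed, about 8 in all and at most 12, crops included, and the job is handed in when it is done.

Besides the shell and the picture viewer there is one more tool, called after "Call:" as name(argument=value, ...), one argument or row to a line, values as JSON. move_arm: Moves the arm, as the interface text tells. Its arguments: {"type":"object","properties":{"moves":{"type":"array","items":{"type":"array"}},"newtons":{"type":"number"}},"required":["moves"]}

```bash
mkdir -p pics; cat > h.py <<'E'
import numpy as np, cv2
from scipy.spatial.transform import Rotation as R
from bench import bot, cams, hand_in
def look(name):
    s=bot.read_state(); c=cams.read_camera(name)
    if name=="wrist":
        T=np.eye(4);T[:3,:3]=R.from_rotvec(s["orientation"]).as_matrix();T[:3,3]=s["eef_pos"]
        M=T@np.array(c["tool_from_camera"])
    else:
        o=np.array(c["orientation"]);M=np.eye(4)
        M[:3,:3]=o if o.shape==(3,3) else R.from_rotvec(o).as_matrix()
        M[:3,3]=c["eye"]
    c["M"]=M; return s,c
def cloud(c):
    z=c["z_map"];v,u=np.mgrid[:z.shape[0],:z.shape[1]]
    P=np.stack([(u-c["cx"])/c["fx"]*z,-(v-c["cy"])/c["fy"]*z,-z],-1)
    P=P@c["M"][:3,:3].T+c["M"][:3,3]; P[z==0]=np.nan; return P
def ray(c,u,v,h):
    d=c["M"][:3,:3]@np.array([(u-c["cx"])/c["fx"],-(v-c["cy"])/c["fy"],-1.]);e=c["M"][:3,3]
    return e+d*(h-e[2])/d[2]
def save(c,f): cv2.imwrite("pics/"+f,c["pixels"][...,::-1])
E
python3 - <<'E'
from h import *
s,c=look("top"); save(c,"top.png"); print({k:v for k,v in c.items() if k not in("pixels","z_map")}); print(s)
s,d=look("scene"); save(d,"scene.png"); print({k:v for k,v in d.items() if k not in("pixels","z_map")})
np.save("top.npy",cloud(c)); np.save("scene.npy",cloud(d))
E
```

```text
{'fx': 368.7822456487943, 'fy': 368.7822456487943, 'cx': 328.0136292354571, 'cy': 192.99603750480742, 'eye': array([ 0.45409476, -0.18488556,  0.92709718]), 'orientation': array([ 0.0851891 , -0.08536214, -1.59366316]), 'M': array([[-0.02450085,  0.99384909, -0.1079986 ,  0.45409476],
       [-0.99969907, -0.02448898,  0.00143638, -0.18488556],
       [-0.00121723,  0.1080013 ,  0.99415001,  0.92709718],
       [ 0.        ,  0.        ,  0.        ,  1.        ]])}
{'time_s': 0.0, 'joint_pos': array([-1.44546387e+00,  5.28470106e-01,  1.43389949e+00, -1.07247140e-05,
        1.18136785e+00, -1.78479461e-01]), 'qvel': array([-5.95891206e-04, -5.47953010e-05,  1.98583938e-03,  1.61244981e-03,
       -7.30870495e-04,  1.68542673e-03]), 'effort': array([ 4.59948969e-04, -4.40047181e+01, -1.76592779e+01,  6.34660106e-02,
        5.83301182e-02, -1.61923131e-04]), 'eef_pos': array([ 0.18692411, -0.59566456,  0.23557006]), 'orientation': array([-2.53076848e+00,  1.85878353e+00,  2.32828753e-03]), 'ft_force': array([-0.86483981,  0.10396163,  0.38703824]), 'ft_torque': array([ 0.01155583, -0.04489927, -0.01846441]), 'finger_gap': 0.08694831632755476}
{'fx': 449.51143831097335, 'fy': 449.51143831097335, 'cx': 313.83227593906213, 'cy': 202.31614652090974, 'eye': array([-0.2386548 , -0.71682268,  0.52379562]), 'orientation': array([ 1.04461037, -0.52956233, -0.83134997]), 'M': array([[ 5.92182123e-01,  3.41406558e-01, -7.29905402e-01,
        -2.38654796e-01],
       [-8.05803697e-01,  2.51861523e-01, -5.35953519e-01,
        -7.16822683e-01],
       [ 8.57039647e-04,  9.05542564e-01,  4.24254558e-01,
         5.23795625e-01],
       [ 0.00000000e+00,  0.00000000e+00,  0.00000000e+00,
         1.00000000e+00]])}
```

View pics/top.png

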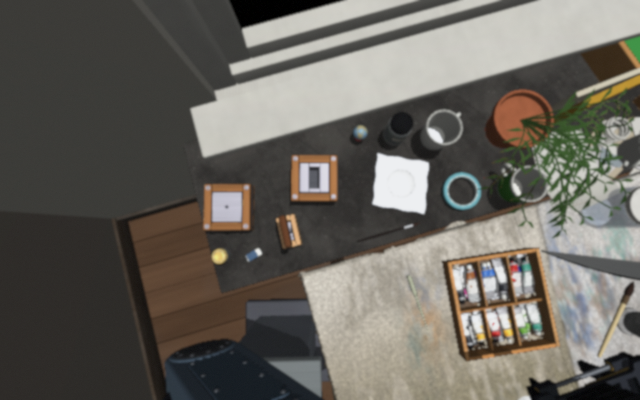

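View pics/scene.png

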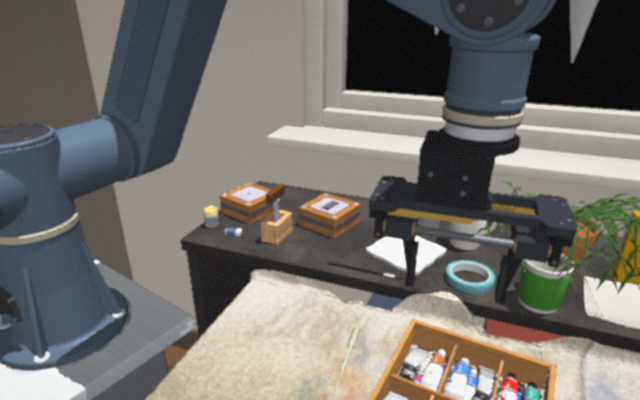

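The top view shows the solid mould at (227,207), the slotted mould at (314,178), the stand with the key at (288,231) and the pad at (400,183). The scene view agrees with this, and nothing blocks the key.

```bash
cat > m.py <<'E'
from h import *
s,c=look("top");P=cloud(c);Z=P[...,2];px=c["pixels"]
hsv=cv2.cvtColor(px,cv2.COLOR_RGB2HSV)
def rect(mask,box,h,n):
    m=np.zeros(mask.shape,np.uint8);a,b,u,v=box;m[b:v,a:u]=mask[b:v,a:u]*255
    k,_=cv2.findContours(m,cv2.RETR_EXTERNAL,cv2.CHAIN_APPROX_NONE);k=max(k,key=cv2.contourArea)
    W=np.array([ray(c,*p,h)[:2] for p in k[:,0]],np.float32)*1000
    (cx,cy),wh,an=cv2.minAreaRect(W);print(n,np.round([cx,cy,*wh,an],1)); return m
wood=(hsv[...,0]<18)&(hsv[...,1]>90)&(hsv[...,2]>60)
rect(wood,(282,145,348,212),.05,"mouldS color")
rect((Z>.03)&(Z<.08),(282,145,348,212),.05,"mouldS z")
rect(px.max(2)<110,(300,160,328,196),.05,"slot")
rect((hsv[...,1]<60)&(px.max(2)>150),(360,140,440,225),.009,"pad")
rect(Z>.085,(270,205,310,255),.123,"handle z")
rect((Z>.03)&(Z<.08),(270,205,310,255),.05,"stand z")
rect(wood,(270,205,310,255),.05,"stand color")
print(np.nanmax(Z[205:255,270:310]), np.nanmedian(Z[150:205,300:330]), np.nanmedian(Z[165:200,385:415]))
a=cv2.resize(px[140:260,265:345],None,fx=5,fy=5,interpolation=cv2.INTER_CUBIC);cv2.imwrite("pics/crop1.png",a[...,::-1])
E
python3 m.py
```

```text
mouldS color [ 588.  -152.1  113.2  114.2   88.4]
mouldS z [ 588.  -154.4  108.9  109.3   88.6]
slot [ 588.9 -153.4   19.3   48.6   88.8]
pad [ 575.  -368.7  137.5  136.7   80.4]
handle z [463.  -92.4  69.3  18.9  12.2]
stand z [ 465.1 -102.9   73.7   22.7   10.6]
stand color [462.3 -90.2  80.3  48.   13.5]
0.12659376003176326 0.04896571703840291 0.007243960797356452
```

View pics/crop1.png

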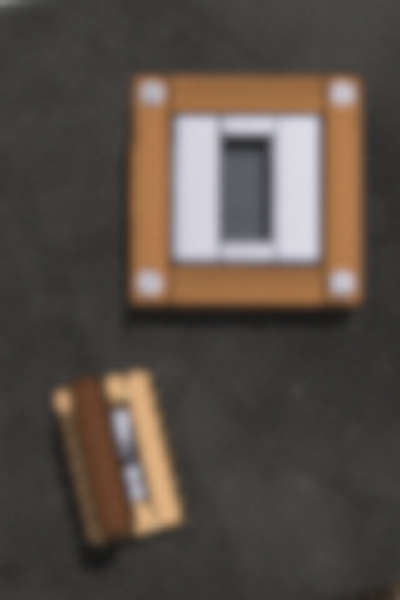

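Call:
move_arm(
  moves=[
    [[-0.04, -0.0414, 0], 0.01, 1],
    [[-0.04, -0.0414, 0], 0.01, 1],
    [[-0.04, -0.0414, 0], 0.01, 1],
    [[-0.04, -0.0414, 0], 0.01, 1],
    [[-0.04, -0.0414, 0], 0.01, 1],
    [[-0.04, -0.0414, 0], 0.01, 1],
    [[-0.04, -0.0414, 0], 0.01, 1],
    [[-0.04, -0.0414, 0], 0.01, 1],
    [[-0.04, -0.0414, 0], 0.01, 1],
    [[-0.04, -0.0414, 0], 0, 1],
    [[0, 0, 0], 0, 1],
    [[0, 0, 0], 0, 1],
  ],
  newtons=40,
)

```text
time_s: 1.65
eef_pos: [0.4843, -0.1038, 0.2363]
orientation: [2.446, -1.97, -0.001]
ft_force: [-0.3, -1.1, 0.5]
finger_gap: 0.0869
```

```bash
python3 - <<'E'
from h import *
s,c=look("wrist");save(c,"w1.png");P=cloud(c);Z=P[...,2];print(s["time_s"],s["eef_pos"],np.degrees(R.from_rotvec(s["orientation"]).as_matrix()[:2,0]@np.eye(2)),R.from_rotvec(s["orientation"]).as_matrix()[:,0])
print(np.round(c["tool_from_camera"],3),c["fx"])
np.save("w1.npy",P)
E
```

```text
1.65 [ 0.48432694 -0.1037984   0.23629998] [ 12.22192315 -55.9770572 ] [ 2.13312800e-01 -9.76983954e-01 -5.91959650e-05]
[[ 1.     0.     0.001  0.   ]
 [ 0.    -0.959 -0.283 -0.078]
 [ 0.001  0.283 -0.959 -0.146]
 [ 0.     0.     0.     1.   ]] 344.1639279015715
```

View pics/w1.png

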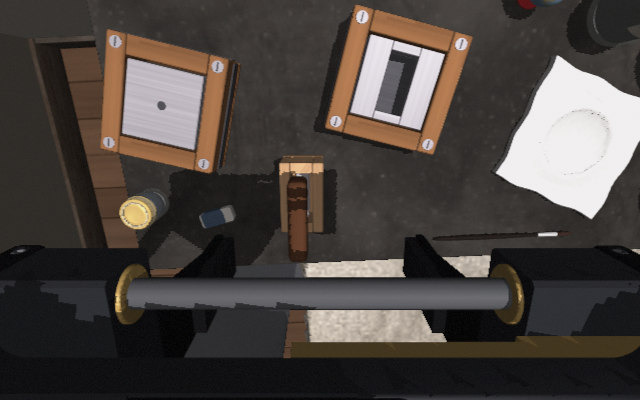

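The wrist view shows the key handle at about (298,217), the slot at (397,82) and the pad at (575,140). I'll measure all of them from this view.

```bash
cat > mw.py <<'E'
from h import *
s,c=look("wrist");P=cloud(c);Z=P[...,2];px=c["pixels"];hsv=cv2.cvtColor(px,cv2.COLOR_RGB2HSV)
def rect(mask,box,h,n):
    m=np.zeros(mask.shape,np.uint8);a,b,u,v=box;m[b:v,a:u]=mask[b:v,a:u]*255
    k,_=cv2.findContours(m,cv2.RETR_EXTERNAL,cv2.CHAIN_APPROX_NONE);k=max(k,key=cv2.contourArea)
    W=np.array([ray(c,*p,h)[:2] for p in k[:,0]],np.float32)*1000
    (cx,cy),wh,an=cv2.minAreaRect(W);print(n,np.round([cx,cy,*wh,an],1),k[:,0].min(0),k[:,0].max(0))
rect((Z>.116),(270,150,330,270),.123,"handle top z")
Q=P[150:270,270:330].reshape(-1,3);Q=Q[Q[:,2]>.116];print("handle pts",np.median(Q[:,2]),Q.min(0),Q.max(0))
rect((Z>.04)&(Z<.06),(270,150,330,235),.05,"stand")
rect((Z>.04)&(Z<.06),(320,0,475,160),.05,"mould z")
wood=(hsv[...,0]<18)&(hsv[...,1]>90)&(hsv[...,2]>60)
rect(wood,(320,0,475,160),.05,"mould col")
rect((hsv[...,1]<60)&(px.max(2)>125),(340,20,460,145),.05,"plug")
rect(Z<.044,(372,40,420,125),.05,"slot z")
rect(px.max(2)<105,(372,40,420,125),.05,"slot col")
rect((hsv[...,1]<60)&(px.max(2)>130),(480,50,640,225),.009,"pad")
E
python3 mw.py
```

```text
handle top z [463.1 -90.1  68.2  15.7  12.3] [285 180] [306 260]
handle pts 0.12074381271018278 [ 0.42622895 -0.10459563  0.11613605] [ 0.49554161 -0.07583795  0.12287974]
stand [462.  -89.5  73.4  42.7  12.3] [278 161] [321 231]
mould z [ 587.2 -152.8  108.9  108.8   88.5] [324   4] [470 153]
mould col [ 587.3 -153.5  109.3  108.9   88.5] [324   4] [471 153]
plug [ 587.3 -153.7   69.3   68.9   88.5] [349  34] [443 128]
slot z [ 587.  -152.9   25.2   53.4   88.5] [373  50] [416 115]
slot col [ 587.4 -153.8   25.5   53.7   88.7] [374  49] [417 115]
pad [ 573.7 -368.   137.8  132.4   79.4] [495  55] [639 217]
```

Call:
move_arm(
  moves=[
    [[-0.0177, 0.0179, 0], 0, 1],
    [[0, 0, 0.04], 0, 1],
    [[0, 0, 0.04], 0, 1],
    [[0, 0, 0], 0, 1],
    [[0, 0, 0], 0, 1],
  ],
)

```text
time_s: 2.38
eef_pos: [0.4639, -0.0916, 0.1574]
orientation: [-2.444, 1.974, -0.002]
ft_force: [-0.4, 0.0, -0.1]
finger_gap: 0.0869
```

```bash
cat > st.py <<'E'
from h import *
s=bot.read_state();X=R.from_rotvec(s["orientation"]).as_matrix()
print(s["time_s"],np.round(s["eef_pos"],4),"yaw",np.round(np.degrees(np.arctan2(X[1,0],X[0,0])),2),"z",np.round(X[:,2],4),"F",np.round(s["ft_force"],1),"gap",round(s["finger_gap"],4),"j",np.round(s["joint_pos"],2))
E
python3 st.py
```

```text
2.375 [ 0.4639 -0.0916  0.1574] yaw -77.85 z [ 1.3e-03 -6.0e-04 -1.0e+00] F [-0.4  0.  -0.1] gap 0.0869 j [-0.43  0.45  1.89 -0.    0.8   0.93]
```

Call:
move_arm(
  moves=[
    [[-0.0013, 0.0006, 0.026], 0, 1],
    [[0, 0, 0.026], 0, 1],
    [[0, 0, 0], 0, 1],
    [[0, 0, 0], 0, -0.2],
    [[0, 0, 0], 0, -1],
    [[0, 0, 0], 0, -1],
    [[0, 0, 0], 0, -1],
    [[0, 0, 0], 0, -1],
    [[0, 0, 0], 0, -1],
    [[0, 0, 0], 0, -1],
  ],
  newtons=40,
)

```text
time_s: 3.62
eef_pos: [0.4626, -0.0893, 0.1045]
orientation: [2.446, -1.972, -0.0]
ft_force: [-0.9, 0.7, 0.2]
finger_gap: 0.0248
```

```bash
python3 st.py
```

```text
3.625 [ 0.4626 -0.0893  0.1045] yaw -77.75 z [-2.e-04  1.e-04 -1.e+00] F [-0.9  0.7  0.2] gap 0.0248 j [-0.43  0.55  1.93  0.    0.66  0.93]
```

Call:
move_arm(
  moves=[
    [[0, 0, 0], 0, -1],
    [[0, 0, 0], 0, -1],
    [[0, 0, 0], 0, -1],
    [[0, 0, 0], 0, -1],
  ],
)

```text
time_s: 4.12
eef_pos: [0.4626, -0.0893, 0.1045]
orientation: [2.446, -1.972, -0.0]
ft_force: [0.0, -0.6, -0.6]
finger_gap: 0.0154
```

Call:
move_arm(
  moves=[
    [[0, 0, -0.015], 0, -1],
    [[0, 0, -0.025], 0, -1],
    [[0, 0, -0.025], 0, -1],
    [[0, 0, -0.025], 0, -1],
    [[0, 0, 0], 0, -1],
    [[0, 0, 0], 0, -1],
  ],
)

```text
time_s: 4.88
eef_pos: [0.4619, -0.089, 0.1938]
orientation: [2.445, -1.972, -0.002]
ft_force: [-0.4, -0.2, -0.3]
finger_gap: 0.0158
```

```bash
python3 st.py; python3 - <<'E'
from h import *
s,c=look("wrist");save(c,"w2.png");s,d=look("scene");cv2.imwrite("pics/s2.png",cv2.resize(d["pixels"][130:270,180:380],None,fx=4,fy=4)[...,::-1])
E
```

```text
4.875 [ 0.4619 -0.089   0.1938] yaw -77.75 z [-1.4e-03  6.0e-04 -1.0e+00] F [-0.4 -0.2 -0.3] gap 0.0158 j [-0.43  0.39  1.86 -0.    0.9   0.93]
```

View pics/s2.png

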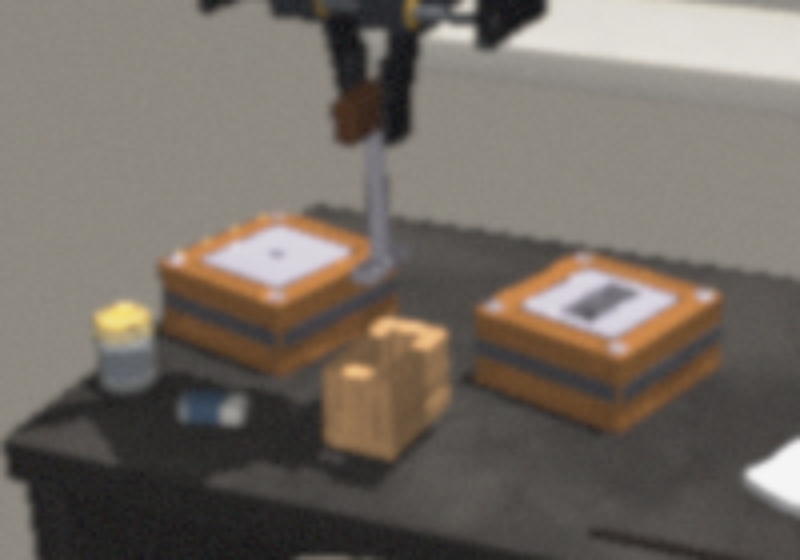

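Call:
move_arm(
  moves=[
    [[0, 0, 0], 0.12, -1],
    [[0, 0, 0], 0.12, -1],
    [[0.0153, -0.0318, 0], 0, -1],
    [[0.0153, -0.0318, 0], 0, -1],
    [[0.0153, -0.0317, 0], 0, -1],
    [[0.0152, -0.0317, 0], 0, -1],
    [[0, 0, 0], 0, -1],
    [[0, 0, 0], 0, -1],
    [[0, 0, 0], 0, -1],
  ],
)

```text
time_s: 6.1
eef_pos: [0.5866, -0.1529, 0.1939]
orientation: [2.192, -2.249, -0.004]
ft_force: [-0.2, 0.1, 0.3]
finger_gap: 0.0157
```

```bash
python3 st.py; python3 - <<'E'
from h import *
s,c=look("wrist");cv2.imwrite("pics/w3.png",cv2.resize(c["pixels"][60:330,200:440],None,fx=2.2,fy=2.2)[...,::-1])
E
```

```text
6.1 [ 0.5866 -0.1529  0.1939] yaw -91.49 z [-0.0023  0.0011 -1.    ] F [-0.2  0.1  0.3] gap 0.0157 j [-0.44  0.55  1.52  0.    1.07  1.16]
```

View pics/w3.png

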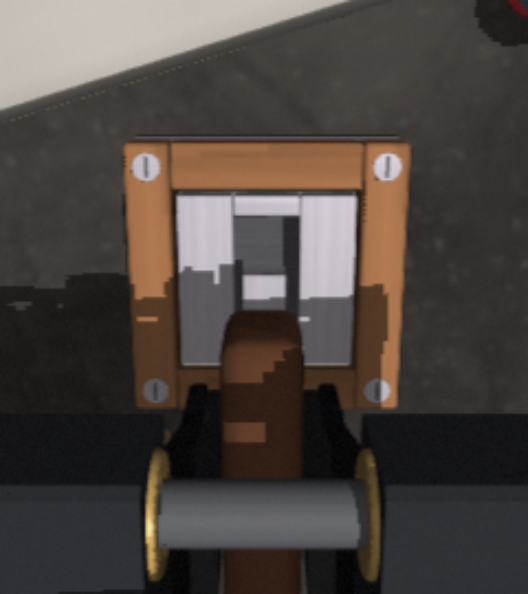

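The key's foot, at about (264,288) in the crop, lines up with the slot. I'll lower it in steps.

Call:
move_arm(
  moves=[
    [[0, 0, 0.02], 0, -1],
    [[0, 0, 0.0144], 0, -1],
    [[0, 0, 0.01], 0, -1],
    [[0, 0, 0.01], 0, -1],
    [[0, 0, 0.01], 0, -1],
    [[0, 0, 0.01], 0, -1],
    [[0, 0, 0], 0, -1],
    [[0, 0, 0], 0, -1],
  ],
)

```text
time_s: 7.15
eef_pos: [0.5882, -0.1538, 0.1203]
orientation: [-2.192, 2.25, -0.001]
ft_force: [0.3, 0.4, -1.8]
finger_gap: 0.0159
```

```bash
python3 st.py
```

```text
7.15 [ 0.5882 -0.1538  0.1203] yaw -91.5 z [ 4.e-04 -2.e-04 -1.e+00] F [ 0.3  0.4 -1.8] gap 0.0159 j [-0.44  0.65  1.58  0.    0.91  1.16]
```

Call:
move_arm(
  moves=[
    [[0, 0, 0], -0.1745, -1],
    [[0, 0, 0], -0.1745, -1],
    [[0, 0, 0], -0.1745, -1],
    [[0, 0, 0], -0.1745, -1],
    [[0, 0, 0], -0.1745, -1],
    [[0, 0, 0], -0.1745, -1],
    [[0, 0, 0], -0.1745, -1],
    [[0, 0, 0], -0.1745, -1],
    [[0, 0, 0], -0.1745, -1],
    [[0, 0, 0], 0, -1],
    [[0, 0, 0], 0, -1],
  ],
)

```text
time_s: 8.52
eef_pos: [0.5764, -0.1562, 0.1182]
orientation: [3.141, -0.042, -0.039]
ft_force: [-25.9, -14.9, 1.5]
finger_gap: 0.0158
```

```bash
python3 st.py
```

```text
8.525 [ 0.5764 -0.1562  0.1182] yaw -1.53 z [-2.460e-02 -2.000e-04 -9.997e-01] F [-25.9 -14.9   1.5] gap 0.0158 j [-0.45  0.65  1.59 -0.01  0.93 -0.41]
```

```bash
python3 - <<'E'
from h import *
P=np.load("top.npy").reshape(-1,3)
for y in np.arange(-.45,0.1,.05):
    Q=P[(abs(P[:,1]-y)<.006)&(P[:,0]>.55)&(P[:,2]>.1)];Q=Q[Q[:,0].argsort()]
    print(round(y,2),[tuple(np.round(q[[0,2]],3)) for q in Q[::max(1,len(Q)//8)]])
s,c=look("scene");cv2.imwrite("pics/s3.png",cv2.resize(c["pixels"][0:260,180:500],None,fx=2.4,fy=2.2)[...,::-1])
s,c=look("wrist");save(c,"w4.png")
E
```

```text
-0.45 [(np.float64(0.753), np.float64(0.165)), (np.float64(0.773), np.float64(0.181)), (np.float64(0.797), np.float64(0.179)), (np.float64(0.819), np.float64(0.18)), (np.float64(0.845), np.float64(0.181)), (np.float64(0.87), np.float64(0.181)), (np.float64(0.888), np.float64(0.207)), (np.float64(0.892), np.float64(0.232)), (np.float64(0.911), np.float64(0.232))]
-0.4 [(np.float64(0.739), np.float64(0.163)), (np.float64(0.76), np.float64(0.181)), (np.float64(0.785), np.float64(0.181)), (np.float64(0.812), np.float64(0.18)), (np.float64(0.837), np.float64(0.181)), (np.float64(0.865), np.float64(0.18)), (np.float64(0.876), np.float64(0.193)), (np.float64(0.888), np.float64(0.23)), (np.float64(0.898), np.float64(0.231))]
-0.35 [(np.float64(0.726), np.float64(0.167)), (np.float64(0.749), np.float64(0.18)), (np.float64(0.778), np.float64(0.179)), (np.float64(0.804), np.float64(0.181)), (np.float64(0.833), np.float64(0.18)), (np.float64(0.86), np.float64(0.196)), (np.float64(0.864), np.float64(0.215)), (np.float64(0.882), np.float64(0.273)), (np.float64(0.886), np.float64(0.229))]
-0.3 [(np
[... 2162 characters left out ...]
 np.float64(0.175)), (np.float64(0.701), np.float64(0.182)), (np.float64(0.767), np.float64(0.261)), (np.float64(0.768), np.float64(0.366)), (np.float64(0.77), np.float64(0.438)), (np.float64(0.777), np.float64(0.4)), (np.float64(0.789), np.float64(0.432)), (np.float64(0.79), np.float64(0.323)), (np.float64(0.797), np.float64(0.264))]
0.05 [(np.float64(0.619), np.float64(0.166)), (np.float64(0.698), np.float64(0.182)), (np.float64(0.733), np.float64(0.508)), (np.float64(0.734), np.float64(0.267)), (np.float64(0.735), np.float64(0.46)), (np.float64(0.735), np.float64(0.477)), (np.float64(0.748), np.float64(0.425)), (np.float64(0.755), np.float64(0.383)), (np.float64(0.76), np.float64(0.368))]
```

View pics/s3.png

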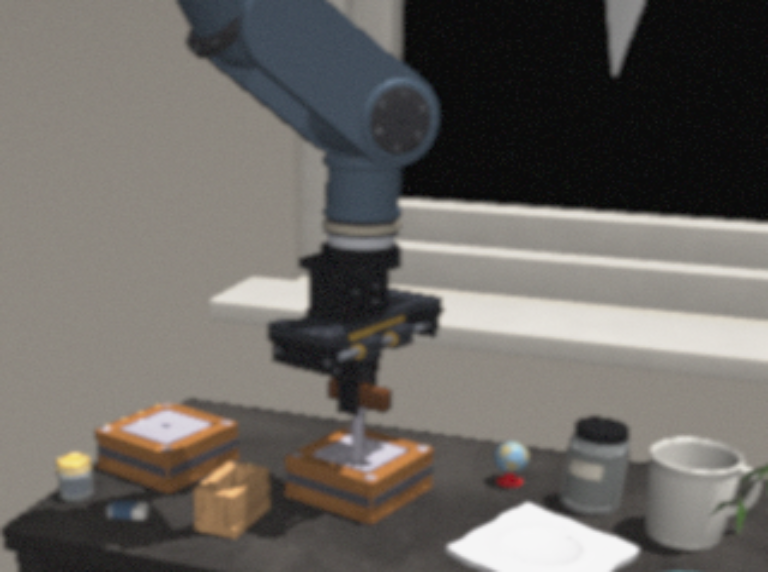

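The gripper body has met the front edge of the windowsill: its top is at z≈0.181 and the edge is 86 mm ahead of the plug, while the body's underside is at about 0.174. I'll back off, regrip the handle higher so the body clears the sill, then pull.

Call:
move_arm(
  moves=[
    [[-0.008, 0, 0], 0, -1],
    [[-0.008, 0, 0], 0, -1],
    [[0, 0, 0], 0, -1],
    [[0, 0, 0], 0, -1],
  ],
)

```text
time_s: 9.12
eef_pos: [0.5731, -0.1532, 0.1207]
orientation: [3.141, -0.041, 0.003]
ft_force: [-0.4, -0.6, -1.1]
finger_gap: 0.0155
```

```bash
python3 st.py
```

```text
9.125 [ 0.5731 -0.1532  0.1207] yaw -1.48 z [ 2.e-03 -7.e-04 -1.e+00] F [-0.4 -0.6 -1.1] gap 0.0155 j [-0.45  0.64  1.61  0.    0.89 -0.42]
```

Call:
move_arm(
  moves=[
    [[0, 0, 0.003], 0, -1],
    [[0, 0, 0.003], 0, -1],
    [[0, 0, 0], 0, -1],
    [[0, 0, 0], 0, -1],
  ],
)

```text
time_s: 9.62
eef_pos: [0.5726, -0.1532, 0.1145]
orientation: [3.141, -0.042, 0.002]
ft_force: [0.4, -0.2, 2.1]
finger_gap: 0.0156
```

```bash
python3 st.py
```

```text
9.625 [ 0.5726 -0.1532  0.1145] yaw -1.52 z [ 1.2e-03 -2.0e-04 -1.0e+00] F [ 0.4 -0.2  2.1] gap 0.0156 j [-0.45  0.65  1.62  0.    0.88 -0.42]
```

Call:
move_arm(
  moves=[
    [[0, 0, 0], 0, -0.4],
    [[0, 0, 0], 0, -0.4],
    [[0, 0, 0], 0, -0.4],
    [[0, 0, -0.006], 0, -0.4],
    [[0, 0, -0.006], 0, -0.4],
    [[0, 0, 0], 0, -0.4],
    [[0, 0, 0], 0, -1],
    [[0, 0, 0], 0, -1],
    [[0, 0, 0], 0, -1],
    [[0, 0, 0], 0, -1],
    [[0, 0, 0], 0, -1],
  ],
  newtons=45,
)

```text
time_s: 11.0
eef_pos: [0.5719, -0.1532, 0.1261]
orientation: [-3.141, 0.042, 0.0]
ft_force: [-0.2, -0.5, 0.7]
finger_gap: 0.0159
```

```bash
python3 st.py; python3 - <<'E'
from h import *
s,c=look("scene");cv2.imwrite("pics/s4.png",cv2.resize(c["pixels"][110:220,270:400],None,fx=5,fy=5)[...,::-1])
E
```

```text
11.0 [ 0.5719 -0.1532  0.1261] yaw -1.52 z [-2.e-04  1.e-04 -1.e+00] F [-0.2 -0.5  0.7] gap 0.0159 j [-0.45  0.63  1.61 -0.    0.9  -0.42]
```

View pics/s4.png

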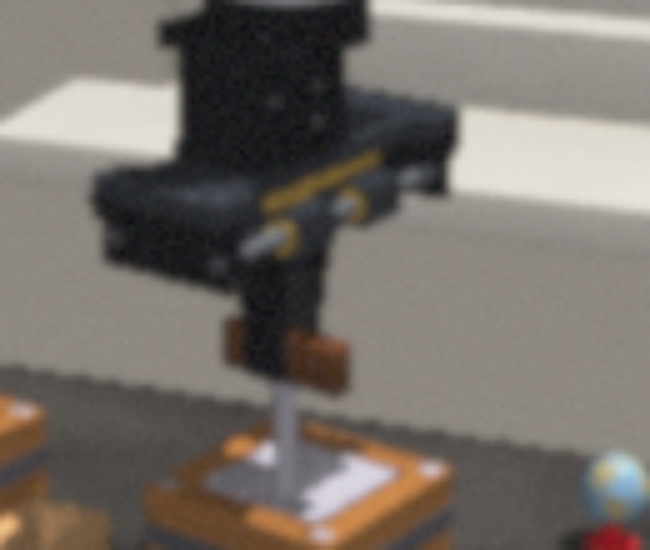

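The handle is gripped higher and stays upright. Next I'll lift 9 mm, which keeps the foot just under the plate, and centre it over the plug above the sill.

Call:
move_arm(
  moves=[
    [[0, 0, -0.005], 0, -1],
    [[0, 0, -0.004], 0, -1],
    [[0, 0, 0], 0, -1],
    [[0.005, 0, 0], 0, -1],
    [[0.005, 0, 0], 0, -1],
    [[0.005, 0, 0], 0, -1],
    [[0, 0, 0], 0, -1],
    [[0, 0, 0], 0, -1],
  ],
)

```text
time_s: 12.05
eef_pos: [0.5868, -0.1536, 0.135]
orientation: [-3.141, 0.041, 0.001]
ft_force: [0.1, 0.3, -1.0]
finger_gap: 0.0156
```

```bash
python3 st.py
```

```text
12.05 [ 0.5868 -0.1536  0.135 ] yaw -1.51 z [-5.e-04  2.e-04 -1.e+00] F [ 0.1  0.3 -1. ] gap 0.0156 j [-0.44  0.63  1.57 -0.    0.94 -0.41]
```

Call:
move_arm(
  moves=[
    [[0, 0, -0.003], 0, -1],
    [[0, 0, -0.003], 0, -1],
    [[0, 0, -0.004], 0, -1],
    [[0, 0, -0.005], 0, -1],
    [[0, 0, -0.005], 0, -1],
    [[0, 0, 0], 0, -1],
    [[0, 0, 0], 0, -1],
  ],
)

```text
time_s: 12.92
eef_pos: [0.5869, -0.1536, 0.1551]
orientation: [-3.141, 0.042, 0.0]
ft_force: [-0.4, 1.0, -4.4]
finger_gap: 0.0156
```

```bash
python3 st.py
```

```text
12.925 [ 0.5869 -0.1536  0.1551] yaw -1.52 z [-1.e-04  1.e-04 -1.e+00] F [-0.4  1.  -4.4] gap 0.0156 j [-0.44  0.6   1.55  0.    0.98 -0.41]
```

Call:
move_arm(
  moves=[
    [[0, 0, -0.008], 0, -1],
    [[0, 0, -0.01], 0, -1],
    [[0, 0, -0.01], 0, -1],
    [[0, 0, -0.01], 0, -1],
    [[0, 0, -0.012], 0, -1],
    [[0, 0, -0.01], 0, -1],
    [[0, 0, -0.005], 0, -1],
    [[0, 0, 0], 0, -1],
    [[0, 0, 0], 0, -1],
    [[0, 0, 0], 0, -1],
  ],
)

```text
time_s: 14.18
eef_pos: [0.5866, -0.1535, 0.2196]
orientation: [-3.141, 0.042, 0.002]
ft_force: [-0.2, 0.4, -5.8]
finger_gap: 0.0152
```

```bash
python3 st.py; python3 - <<'E'
from h import *
s,c=look("scene");cv2.imwrite("pics/s5.png",cv2.resize(c["pixels"][110:280,260:480],None,fx=3.5,fy=3.5)[...,::-1])
E
```

```text
14.175 [ 0.5866 -0.1535  0.2196] yaw -1.52 z [-1.1e-03  5.0e-04 -1.0e+00] F [-0.2  0.4 -5.8] gap 0.0152 j [-0.44  0.52  1.5   0.    1.12 -0.41]
```

View pics/s5.png

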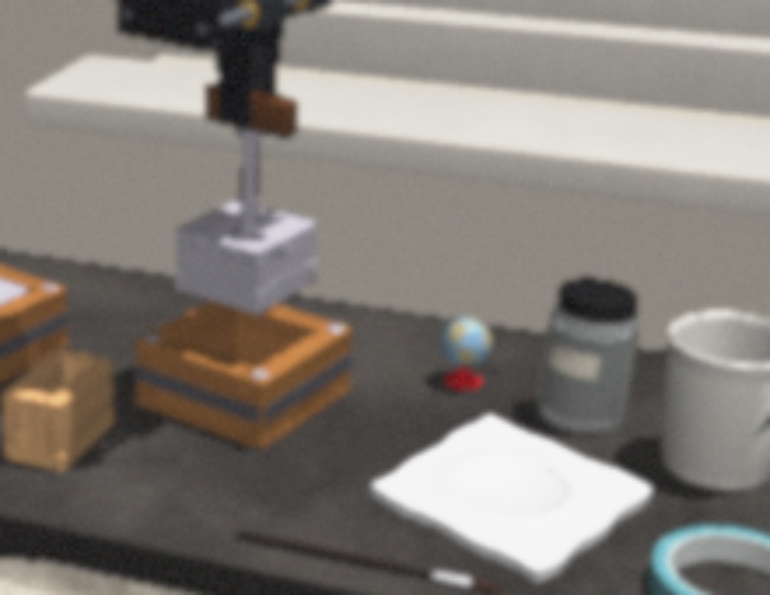

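The plug hangs upright and clear of the mould. I'll carry it to the pad.

Call:
move_arm(
  moves=[
    [[0, 0.008, 0], 0, -1],
    [[0, 0.016, 0], 0, -1],
    [[-0.001, 0.024, 0], 0, -1],
    [[-0.001, 0.028, 0], 0, -1],
    [[-0.001, 0.03, 0], 0, -1],
    [[-0.001, 0.03, 0], 0, -1],
    [[-0.001, 0.028, 0], 0, -1],
    [[-0.001, 0.024, 0], 0, -1],
    [[0, 0.016, 0], 0, -1],
    [[0, 0.0114, 0], 0, -1],
    [[0, 0, 0], 0, -1],
    [[0, 0, 0], 0, -1],
  ],
)

```text
time_s: 15.72
eef_pos: [0.5753, -0.3677, 0.22]
orientation: [-3.14, 0.04, 0.001]
ft_force: [-0.4, 0.2, -4.4]
finger_gap: 0.0158
```

Call:
move_arm(
  moves=[
    [[0, 0, 0.01], 0, -1],
    [[0, 0, 0.012], 0, -1],
    [[0, 0, 0.012], 0, -1],
    [[0, 0, 0.01], 0, -1],
    [[0, 0, 0.006], 0, -1],
    [[0, 0, 0], 0, -1],
    [[0, 0, 0], 0, -1],
  ],
)

```text
time_s: 16.6
eef_pos: [0.5755, -0.3691, 0.1706]
orientation: [3.141, -0.042, 0.001]
ft_force: [0.2, 0.9, -3.9]
finger_gap: 0.0158
```

```bash
python3 st.py; python3 - <<'E'
from h import *
s,c=look("top");cv2.imwrite("pics/t5.png",cv2.resize(c["pixels"][110:260,330:480],None,fx=4,fy=4)[...,::-1])
E
```

```text
16.6 [ 0.5755 -0.3691  0.1706] yaw -1.52 z [ 8.e-04 -7.e-04 -1.e+00] F [ 0.2  0.9 -3.9] gap 0.0158 j [-0.73  0.68  1.33  0.    1.13 -0.71]
```

Call:
move_arm(
  moves=[
    [[0, 0, 0.006], 0, -1],
    [[0, 0, 0.006], 0, -1],
    [[0, 0, 0.006], 0, -1],
    [[0, 0, 0.004], 0, -1],
    [[0, 0, 0.003], 0, -1],
    [[0, 0, 0.003], 0, -1],
    [[0, 0, 0.003], 0, -1],
    [[0, 0, 0.003], 0, -1],
    [[0, 0, 0.003], 0, -1],
    [[0, 0, 0.002], 0, -1],
    [[0, 0, 0], 0, -1],
    [[0, 0, 0], 0, -1],
  ],
)

```text
time_s: 18.15
eef_pos: [0.5753, -0.3689, 0.1313]
orientation: [3.141, -0.042, 0.0]
ft_force: [-0.2, 0.4, -1.4]
finger_gap: 0.0159
```

```bash
python3 st.py
```

```text
18.15 [ 0.5753 -0.3689  0.1313] yaw -1.52 z [ 2.e-04 -2.e-04 -1.e+00] F [-0.2  0.4 -1.4] gap 0.0159 j [-0.73  0.72  1.36  0.    1.06 -0.71]
```

Weight on the wrist has dropped to the key alone. I'll lower 2 mm more onto the chamber floor and look before releasing.

Call:
move_arm(
  moves=[
    [[0, 0, 0.001], 0, -1],
    [[0, 0, 0.001], 0, -1],
    [[0, 0, 0], 0, -1],
    [[0, 0, 0], 0, -1],
  ],
)

```text
time_s: 18.65
eef_pos: [0.5754, -0.369, 0.1298]
orientation: [3.141, -0.041, 0.001]
ft_force: [-0.8, 0.3, 4.7]
finger_gap: 0.0157
```

```bash
python3 st.py; python3 - <<'E'
from h import *
s,c=look("scene");cv2.imwrite("pics/s6.png",cv2.resize(c["pixels"][130:290,320:500],None,fx=3.5,fy=3.5)[...,::-1])
E
```

```text
18.65 [ 0.5754 -0.369   0.1298] yaw -1.51 z [ 5.e-04 -5.e-04 -1.e+00] F [-0.8  0.3  4.7] gap 0.0157 j [-0.73  0.73  1.36 -0.    1.05 -0.71]
```

View pics/s6.png

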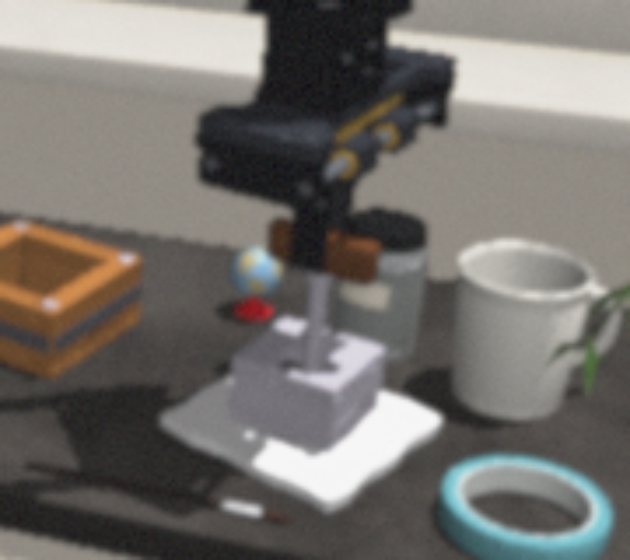

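The plug stands centred on the pad, with the key's foot on the chamber floor. I'll open gently and go straight up.

Call:
move_arm(
  moves=[
    [[0, 0, 0], 0, -0.5],
    [[0, 0, 0], 0, -0.4],
    [[0, 0, 0], 0, -0.2],
    [[0, 0, 0], 0, 0],
    [[0, 0, 0], 0, 0.2],
    [[0, 0, 0], 0, 0.4],
    [[0, 0, 0], 0, 0.4],
    [[0, 0, 0], 0, 0.4],
    [[0, 0, -0.01], 0, 0.4],
    [[0, 0, -0.02], 0, 0.4],
    [[0, 0, -0.04], 0, 0.4],
    [[0, 0, -0.05], 0, 0.4],
  ],
)

```text
time_s: 20.2
eef_pos: [0.575, -0.3686, 0.251]
orientation: [-3.141, 0.042, 0.001]
ft_force: [0.0, -0.5, 0.0]
finger_gap: 0.0609
```

Call:
move_arm(
  moves=[
    [[0, 0, -0.03], 0, 0.4],
    [[0, 0, 0], 0, 0.4],
    [[0, 0, 0], 0, 0.4],
    [[0, 0, 0], 0, 0.4],
  ],
)

```text
time_s: 20.7
eef_pos: [0.5745, -0.3682, 0.2774]
orientation: [-3.139, 0.042, 0.004]
ft_force: [0.2, -1.3, -0.5]
finger_gap: 0.0609
```

```bash
python3 st.py; python3 - <<'E'
from h import *
s,c=look("scene");a=cv2.resize(c["pixels"][130:290,320:500],None,fx=2.2,fy=2.2)
s,d=look("wrist");b=cv2.resize(d["pixels"],(563,352));cv2.imwrite("pics/fin.png",cv2.resize(np.hstack([a,b]),(800,293))[...,::-1])
P=cloud(d).reshape(-1,3);K=P[(np.abs(P[:,:2]-[.575,-.369])<.1).all(1)]
for lo,hi in((.045,.062),(.1,.145)):
    Q=K[(K[:,2]>lo)&(K[:,2]<hi)];print(len(Q),Q.min(0),Q.max(0))
E
```

```text
20.7 [ 0.5745 -0.3682  0.2774] yaw -1.52 z [-0.0027  0.0024 -1.    ] F [ 0.2 -1.3 -0.5] gap 0.0609 j [-0.73  0.57  1.23 -0.    1.35 -0.71]
2598 [ 0.54068646 -0.44421124  0.04506037] [ 0.67497965 -0.33348812  0.06199135]
1402 [ 0.56742863 -0.40567011  0.11210203] [ 0.58425673 -0.3363071   0.13692514]
```

View pics/fin.png

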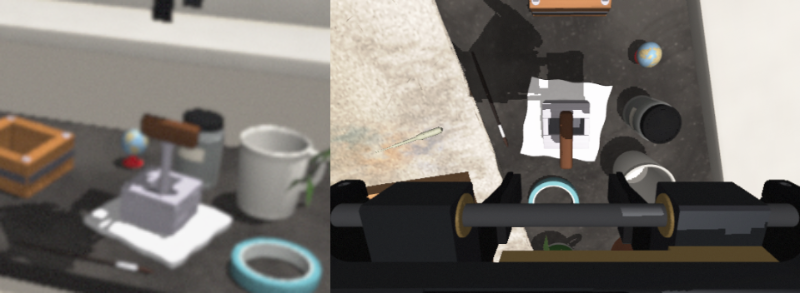

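The key stands upright in the plug, which sits centred on the pad. The handle top is at 0.137 m and its centre at about (0.576, -0.371). The gripper is well clear, so I'll hand in.

```bash
python3 -c "
from h import *
print(hand_in())"
```

```text
the job is handed in; nothing more can be done
None
```

The job is handed in at about 21 s of the 51 s allowed. The slotted plug stands upright on the white pad with the key standing in it, and the gripper is well clear. No verdict was reported.

- **What I did:** I took the key from its stand, put its foot through the slot and gave it a quarter turn. I then pulled the plug straight up, carried it to the pad, lowered it until the foot rested on the chamber floor, and let go.
- **What went wrong:** During the quarter turn the gripper body hit the front edge of the windowsill, with about 30 N at the wrist; the limit on the body is 40 N. I backed off and regripped the handle about 12 mm higher so the body cleared the sill. The pull and carry then went without further contact.
- **Last checks:**
  - The final views show the plug flat on the pad. At release it was within a few mm of the measured pad centre.
  - The handle was upright, its centre about 2 mm from the plug's position.
  - Wrist force after release was near zero.
  - I did not separately measure the final plug centre or tilt. The plug-height points from the wrist camera included neighbouring objects, so I judged the tilt by eye.

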